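Set the capsule-filling stand by counting clicks

TASK

Set the plate height of the capsule-filling stand. Turn its black knob clockwise until you feel the end stop, gently so that the stop is not strained, then turn it back counter-clockwise and stop on the fifth click, not going past it, and let go of the knob. Then push the lock slide fully home towards the knob's end of the stand, leaving everything else on the table where it is.

Things in the scene. Friction and masses are not known exactly. Their poses are not given: they have to be found in the camera images.
- stand: Grey steel housing, 130 x 200 mm, 45 mm high, fixed on the table. Origin: centre of its underside. x points away from the side with the lock slide, y along its length from the knob's end to the plate's end, z up. On top: round black knob at x +10, y -55 mm; perforated metal plate (84 x 80 mm) at x +16, y +46 mm; lock slide along the edge at x -50 mm.
- knob_grip (a point): Point on the knob's vertical axis 72 mm above the table, where to grip. Round fluted knob, 40 mm diameter, from 55 to 87 mm above the table, 10 mm clear of the housing; grip at any yaw. Seen from above, clockwise lowers the plate. It drives the shaft through a worn coupling: after a reversal it turns up to 17 degrees freely, and winds up 0.33 rad per N m, so its angle does not tell the click.
- stop_pin: Hidden fixed 6 mm pin below the knob, met by the detent shaft's lug, 24 mm from the axis, 3 degrees past the lowest click. Clicks are 20 degrees apart: torque rises to 0.29 N m, then drops as it snaps over. The shaft starts 2 or 3 clicks above the lowest. Stop felt: 3 N or more on the pin (0.31 N m at the knob); strained: over 25 N (0.83 N m).
- plate_top (a point): Centre of the plate's top face. It stands 48 mm above the table at the lowest click and rises 2 mm a click, thus 10 mm for five clicks. It cannot be lifted by hand.
- lock_tab (a point): Centre of the top of the lock slide's upright steel tab: 14 mm (x) by 12 mm (y), 26 mm high, its top 71 mm above the table. It slides along the stand's -y with about 2.5 N of friction and stays where it is left.
- lock_slide (a joint): Travel of the lock slide: 0 to 3 mm at the start (unlocked, tab about 62 mm along the stand's +y from the centre), 25 mm fully home towards the knob's end (locked).
- small_vial: Bystander: small vial with white cap, 33 x 50 mm, standing. Origin: centre of its underside.
- white_jar: Bystander: white jar, 50 x 62 mm, standing. Origin: centre of its underside.
- tall_vial: Bystander: large vial with white cap, 50 x 88 mm, standing. Origin: centre of its underside.
- dropper: Bystander: brown dropper bottle, 33 x 76 mm, standing. Origin: centre of its underside.
- cap: Bystander: loose white cap, 38 x 14 mm, lying. Origin: centre of its underside.

How it is judged:
On the way, in this order (a step that is already met when the one before it is completed fails the run):
1. the knob is turned down to the end stop and the stop is felt (3 N or more on the stop pin) (contact force between stop_pin and anything else above 3 N and z of plate_top in the frame of stand below 0.0485 m), for 0.1 s.
2. the shaft rests on the fifth click (plate 10 mm up, within 0.75 mm), the lock still open (z of plate_top in the frame of stand between 0.05725 and 0.05875 m and value of joint lock_slide below 0.008 m), for 0.3 s.
At the end, for the whole second after the job is handed in: The plate stands at the fifth click (10 mm above its lowest click, within 0.75 mm), the lock slide is home (within 2.5 mm) and at rest, and the bystanders stand where they stood (z of plate_top in the frame of stand between 0.05725 and 0.05875 m and value of joint lock_slide above 0.0225 m and velocity of joint lock_slide below 0.005 m/s); the robot touches nothing.
It fails at once if the end stop is strained (more than 25 N on the stop pin) (contact force between stop_pin and anything else above 25 N).
It fails at once if the knob is turned well past the fifth click (plate more than 11.3 mm up) (z of plate_top in the frame of stand above 0.0593 m).
It fails at once if a bystander is moved more than 20 mm (distance of any of small_vial, white_jar, tall_vial, dropper, cap from where it was at the start of the episode above 0.02 m).
It fails at once if a bystander is tipped over (angle between any of small_vial, white_jar, tall_vial, dropper's own z axis and vertical above 0.5 rad).
It also fails if it takes over 64 s, if anything falls off the work surface, if the arm or the gripper's body presses on something with over 40 N, if the wrist force passes 120 N, or if a joint passes its speed limit or range.

ROBOT

A 6-joint arm with a two-finger parallel gripper is mounted at the origin on a cart in front of the work surface, level with it; the furniture and walls round the work are solid. World frame = base frame: x ahead of the robot, y to its left, z up, the work surface at z = 0. Lengths are in m, angles in rad, forces in N, time in s.
With the tool pointing down it reaches from about 0.325 to 0.75 m from the base axis. Payload 7.6 kg.
Tool frame: the origin (TCP) lies midway between the tips of the shut fingers; the grasp point (between the pads) lies 19 mm behind it; z points along the fingers, y is the line along which they close (so a half turn about z gives the same grasp; the last joint's range is limited). The gripper opens to 85 mm and grips with 20 to 120 N. Pads are 22 mm wide; open, the fingers measure 114 mm over their backs; the gripper's body (76 mm by 85 mm) begins 54 mm behind the grasp point. The pads swing forward as they close: fully open they stand 13 mm farther back than shut.
Start: joints at [1.178, 0.052, 1.401, -0, 1.689, -0.07], TCP at [0.167, 0.498, 0.231] pointing down, gripper open.
Joint ranges: [-2.9, 2.9], [-0.91, 2.17], [0.12, 2.37], [-1.06, 4.2], [0.26, 2.73], [-2.93, 2.93]. Speed limits (rad/s): [2.57, 2.57, 3.01, 3.14, 3.14, 3.14].

INTERFACE

Orientations are given as a rotation vector (axis times angle).
In Python, from station import ctrl, eyes gives the robot as it stands. The module is installed in compiled form; this text tells all that it offers.
- The arm moves only by the tool arm_command, never from a script. Its argument "steps" is a list of rows, each a list of 3 entries, a list of its own where there are three numbers: the shift along the world's x, y, z in m, then the turn, a rotation vector about the world's x, y, z in degrees, then the closure, from 0 (fully open) to 1 (shut). In form: [[[tx, ty, tz], [rx, ry, rz], claw], ...]. A call has 1 to 12 rows; each row is the pose to reach, as a shift and turn from the pose commanded when the call began; what a row does not reach only later rows make up. A row lasts 1/8 s, in which the tool goes at most 62.5 mm and 10.7 degrees, less where a joint would pass 70% of its speed; a pose out of reach is approached as far as the arm can. A call with a gripper value outside its range is refused whole. The fingers move at their own pace and stop on an object; the grip force is fixed at half the most. Time passes only in rows, so rows that repeat a pose let the fingers close. It gives the time, the measured TCP pose, the force, the opening and the grip force at its end, in the units of the state.
- ctrl.observe(): the state, without advancing time (a new reading comes with each control period).
- eyes.get_image(name): name is "scene" or "top" or "wrist"; returns a dict with "img" (400x640x3 uint8, red, green, blue), "mtx" (3x3 intrinsics, pixels), "R" (3x3) and "t" (3): a world point X has camera coordinates R X + t. Camera axes: x right, y down, z forward; pixel columns grow to the right and rows downward; lengths in m; the calibration is good to about 2 mm. The wrist camera is an equidistant fisheye: a pixel r from the principal point sees the ray r / f radians off the axis. A picture is of the moment at which its call begins. There is no depth.
- ctrl.hand_in(): hands the job in; it is judged then, once.
The state is a dict: "t": time; "joints": joint angles; "qd": joint speeds; "effort": joint torques, N m; "tcp_pos": TCP position; "ee_rot": TCP orientation; "force": force on the tool from outside, world axes, zero at the start; "ft_torque": the same for the moment, N m; "opening": opening from 0.0 (shut) to 1.0 (fully open); "grip_force": force on a finger pad.
Only numpy, scipy, OpenCV 4.12 (cv2) and the standard library are available. Lean on these libraries where they do the work, as an engineer would, in place of code of your own. Each camera call takes 0.05 s, during which the arm holds its last target. There are 200 camera calls.

## Working session

There is one attempt and no reset: what is moved stays moved. The work goes in short steps, Python scripts to look and compute and a tool call to move; the robot and the scene stay as the last step left them, time stands still between calls to the robot, and variables do not carry over. Pictures are saved under pics/ and viewed, at most 10 in all, crops included, and the job is handed in when it is done.

Besides the shell and the picture viewer there is one more tool, called after ">>>" as a command line: name --argument value ..., lists and objects as JSON in quotes. arm_command: Moves the arm, as the interface text tells. Its arguments: {"type":"object","properties":{"steps":{"type":"array"}},"required":["steps"]}

```bash
mkdir -p pics
python3 - <<'E'
from station import ctrl, eyes
import cv2, numpy as np, pickle
d={}
for n in("scene","top"):
    d[n]=eyes.get_image(n); cv2.imwrite(f"pics/{n}0.png",d[n]["img"][:,:,::-1]); print(n,d[n]["mtx"].tolist(),d[n]["R"].round(3).tolist(),d[n]["t"].round(3).tolist())
pickle.dump(d,open("d.pkl","wb")); s=ctrl.observe(); print(s)
E
```

```text
scene [[493.5985714046022, 0.0, 318.6811648076235], [0.0, 493.5985714046022, 204.3978439279865], [0.0, 0.0, 1.0]] [[-0.564, -0.826, -0.0], [-0.586, 0.4, -0.704], [0.582, -0.397, -0.71]] [0.085, 0.476, 0.505]
top [[367.94839582274534, 0.0, 320.030915370956], [0.0, 367.94839582274534, 202.63838054593825], [0.0, 0.0, 1.0]] [[-0.009, -0.999, 0.033], [-0.999, 0.007, -0.049], [0.048, -0.033, -0.998]] [-0.279, 0.518, 0.9]
{'t': 0.1, 'joints': array([ 1.17767693e+00,  5.27637667e-02,  1.40164256e+00,  7.20192251e-06,
        1.68858852e+00, -7.03045011e-02]), 'qd': array([ 0.00079127, -0.00126016, -0.00309597, -0.00010419,  0.0009904 ,
       -0.00128792]), 'effort': array([ 1.04363186e-03, -3.82578099e+01, -3.60988283e+01, -7.90855825e-05,
        4.72738553e-03,  9.99615878e-06]), 'tcp_pos': array([0.16642382, 0.49763731, 0.23055211]), 'ee_rot': array([-5.04823274e-01, -3.10043326e+00,  2.14090005e-03]), 'force': array([ 0.26836984, -0.9586793 , -0.22730061]), 'ft_torque': array([0.00932792, 0.00816892, 0.00267456]), 'grip_force': 0.0, 'opening': 0.999750547313588}
```

View pics/top0.png

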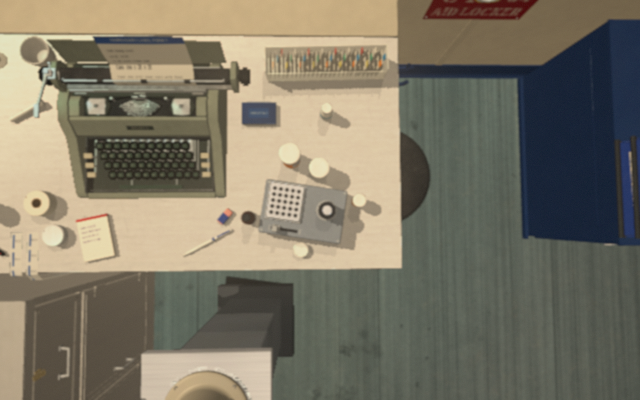

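View pics/scene0.png

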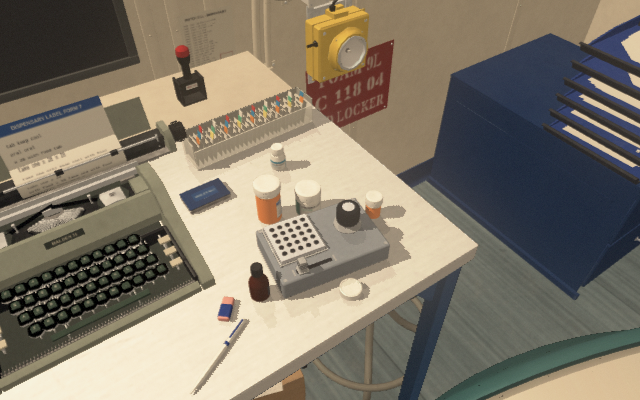

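The top view shows the stand at about (305,212) with the knob at (327,210), the plate at (286,201) and the lock tab near (278,230). The bystanders are around it: jars at (289,154) and (318,168), small vial at (359,201), cap at (301,251) and dropper at (249,218). Next I enlarge it.

```bash
cat > h.py <<'E'
import numpy as np, cv2
def ray(c,uv,z):
    "pixel -> world point on the plane at height z (pinhole)"
    d=c["R"].T@np.linalg.solve(c["mtx"],[uv[0],uv[1],1.]); o=-c["R"].T@c["t"]
    return o+d*(z-o[2])/d[2]
def proj(c,X):
    p=c["mtx"]@(c["R"]@np.asarray(X)+c["t"]); return p[:2]/p[2]
E
python3 - <<'E'
import pickle,cv2,numpy as np
d=pickle.load(open("d.pkl","rb"))
a=d["top"]["img"][140:270,235:375]; b=d["scene"]["img"][165:305,240:400]
a=cv2.resize(a,None,fx=4,fy=4,interpolation=2)[:,:,::-1]; b=cv2.resize(b,None,fx=5,fy=4,interpolation=2)
cv2.imwrite("pics/a.png",a); 
b=cv2.resize(d["scene"]["img"][165:305,240:400],None,fx=4,fy=4,interpolation=2)[:,:,::-1]; cv2.imwrite("pics/b.png",b)
E
```

```text
(no output)
```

View pics/a.png

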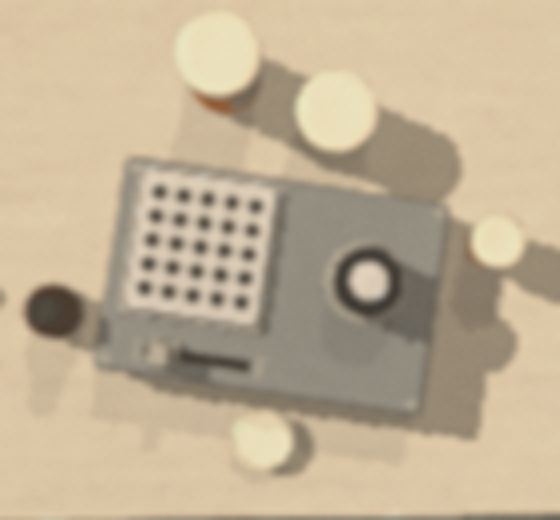

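View pics/b.png

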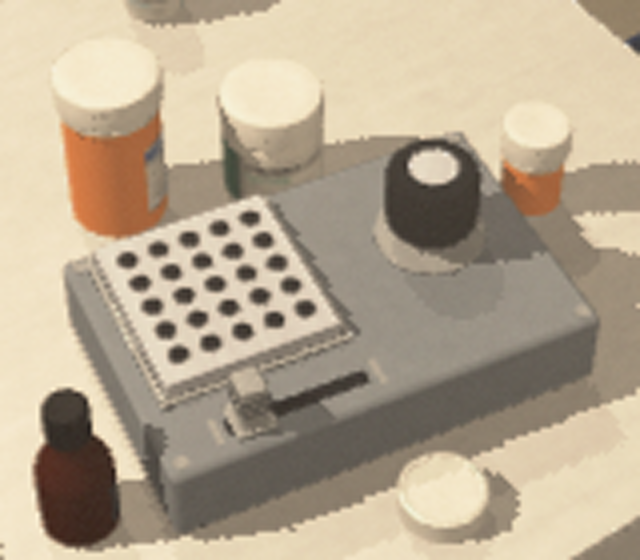

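The enlarged top view gives the stand corners at (133,158), (445,205), (415,410) and (100,367), the knob at (368,281) and the tab at (153,350). In the enlarged scene view the knob top is at (433,167) and the tab top at (248,382).

Run:
```python
import pickle,numpy as np
from h import *
d=pickle.load(open("d.pkl","rb"));T,S=d["top"],d["scene"]
A=lambda u,v:(235+(u+.5)/4-.5,140+(v+.5)/4-.5)
B=lambda u,v:(240+(u+.5)/4-.5,165+(v+.5)/4-.5)
C=[ray(T,A(*p),.045)[:2] for p in[(133,158),(445,205),(415,410),(100,367)]]
C=np.array(C);c=C.mean(0);print("corners",C.round(4).tolist(),c.round(4),[np.linalg.norm(C[i]-C[i-1]).round(4) for i in range(4)])
y=C[0]+C[3]-C[1]-C[2];y/=np.linalg.norm(y);x=np.array([y[1],-y[0]]);print("y axis",y,"yaw deg",np.degrees(np.arctan2(x[1],x[0])))
print("knob pred",c+.01*x-.055*y,"top",ray(T,A(368,281),.087),"scene",ray(S,B(433,167),.087))
print("tab pred",c-.05*x+.062*y,"top",ray(T,A(153,350),.071),"scene",ray(S,B(248,382),.071))
for n,p,z in[("tall",(217,53),.088),("jar",(337,110),.062),("small",(497,241),.05),("dropper",(53,311),.076),("cap",(263,442),.014)]:
    w=ray(T,A(*p),z)[:2]; print(n,w.round(3),"rel stand",((w-c)@x).round(3),((w-c)@y).round(3))
from station import ctrl
from scipy.spatial.transform import Rotation as R
print(R.from_rotvec(ctrl.observe()["ee_rot"]).as_matrix().round(3))
```

```text
corners [[0.5723, -0.1571], [0.5427, -0.3455], [0.4191, -0.3259], [0.4468, -0.1372]] [ 0.4952 -0.2414] [np.float64(0.1271), np.float64(0.1907), np.float64(0.1251), np.float64(0.1907)]
y axis [0.15002432 0.98868231] yaw deg -8.628336184513268
knob pred [ 0.49685732 -0.29729691] top [ 0.4957947  -0.29614981  0.087     ] scene [ 0.49845933 -0.29773938  0.087     ]
tab pred [ 0.45508922 -0.17261962] top [ 0.45705928 -0.1713139   0.071     ] scene [ 0.4557411  -0.17465559  0.071     ]
tall [ 0.628 -0.21 ] rel stand 0.127 0.051
jar [ 0.598 -0.28 ] rel stand 0.108 -0.023
small [ 0.52  -0.376] rel stand 0.045 -0.129
dropper [ 0.48  -0.114] rel stand -0.034 0.123
cap [ 0.399 -0.234] rel stand -0.097 -0.007
[[-0.948  0.317 -0.001]
 [ 0.317  0.948 -0.001]
 [ 0.    -0.001 -1.   ]]
```

>>> arm_command --steps '[[[0.05,-0.06,0],[0,0,-8],0],[[0.254,-0.4,0],[0,0,-50],0],[[0.254,-0.4,0],[0,0,-50],0],[[0.254,-0.4,0],[0,0,-50],0],[[0.254,-0.4,0],[0,0,-60],0],[[0.254,-0.4,0],[0,0,-70],0],[[0.254,-0.4,0],[0,0,-80],0],[[0.254,-0.4,0],[0,0,-90],0],[[0.331,-0.795,0],[0,0,-102.5],0],[[0.331,-0.795,0],[0,0,-102.5],0],[[0.331,-0.795,0],[0,0,-102.5],0],[[0.331,-0.795,0],[0,0,-102.5],0]]'

```text
t: 1.6
tcp_pos: [0.4683, -0.1495, 0.2311]
ee_rot: [-2.734, -1.547, -0.0]
force: [0.7, -0.0, 0.0]
opening: 1.0
grip_force: 0.0
```

>>> arm_command --steps '[[[0.029,-0.148,-0.05],[0,0,0],0],[[0.029,-0.148,-0.08],[0,0,0],0],[[0.029,-0.148,-0.08],[0,0,0],0],[[0.029,-0.148,-0.08],[0,0,0],0],[[0.029,-0.148,-0.08],[0,0,0],0],[[0.029,-0.148,-0.08],[0,0,0],0]]'

```text
t: 2.35
tcp_pos: [0.4979, -0.2947, 0.1528]
ee_rot: [2.731, 1.548, 0.002]
force: [-0.9, -0.1, -0.5]
opening: 1.002
grip_force: 0.0
```

Run:
```python
from station import ctrl, eyes
import cv2,pickle,numpy as np
from scipy.spatial.transform import Rotation as R
w=eyes.get_image("wrist");cv2.imwrite("pics/w0.png",w["img"][:,:,::-1]);pickle.dump(w,open("w0.pkl","wb"))
s=ctrl.observe();print(s["tcp_pos"],s["joints"],s["ft_torque"],s["t"]);print(R.from_rotvec(s["ee_rot"]).as_matrix().round(3))
print(w["mtx"])
def wp(X):
    p=w["R"]@np.array(X)+w["t"];r=np.hypot(p[0],p[1]);a=np.arctan2(r,p[2]);return (w["mtx"][:2,2]+w["mtx"][0,0]*a*p[:2]/r).round(1)
print("pred knob top",wp([.497,-.297,.087]),"tab",wp([.456,-.173,.071]))
```

```text
[ 0.49791349 -0.29473535  0.15277885] [-5.98336538e-01  2.36932013e-01  1.35418987e+00  9.65147665e-05
  1.54810946e+00 -5.87229643e-02] [-0.0398839  -0.03550225  0.00190844] 2.4
[[ 0.514  0.858  0.002]
 [ 0.858 -0.514 -0.001]
 [-0.     0.002 -1.   ]]
[[309.70691629   0.         321.59346401]
 [  0.         309.70691629 203.72820458]
 [  0.           0.           1.        ]]
pred knob top [322.6 220.6] tab [191.5 105.1]
```

View pics/w0.png

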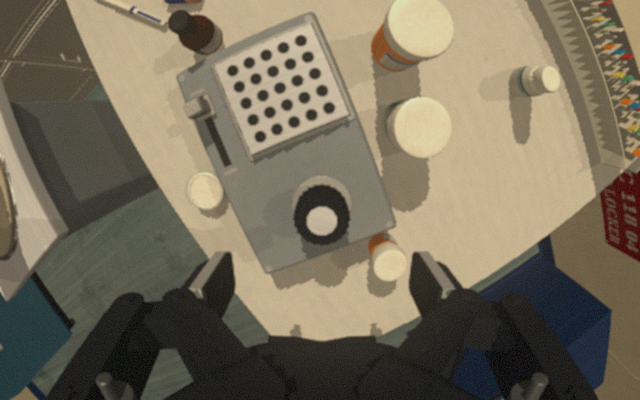

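The wrist view shows the knob top at (322,220), which matches the prediction, and the tab at about (192,103). I lower the gripper now.

>>> arm_command --steps '[[[-0.001,-0.002,-0.03],[0,0,0],0],[[-0.001,-0.002,-0.06],[0,0,0],0],[[-0.001,-0.002,-0.085],[0,0,0],0],[[-0.001,-0.002,-0.102],[0,0,0],0],[[-0.001,-0.002,-0.102],[0,0,0],0],[[-0.001,-0.002,-0.102],[0,0,0],0],[[-0.001,-0.002,-0.102],[0,0,0],0]]'

```text
t: 3.28
tcp_pos: [0.497, -0.2979, 0.0507]
ee_rot: [2.732, 1.546, 0.002]
force: [0.3, 0.6, 0.6]
opening: 0.998
grip_force: 0.0
```

>>> arm_command --steps '[[[0,0.001,0],[0,0,0],1],[[0,0.001,0],[0,0,0],1],[[0,0.001,0],[0,0,0],1],[[0,0.001,0],[0,0,0],1],[[0,0.001,0],[0,0,0],1],[[0,0.001,0],[0,0,0],1],[[0,0.001,0],[0,0,0],1],[[0,0.001,0],[0,0,0],1]]'

```text
t: 4.28
tcp_pos: [0.4965, -0.2966, 0.0496]
ee_rot: [2.734, 1.547, 0.0]
force: [-0.6, 0.1, 5.1]
opening: 0.452
grip_force: 60.2
```

```bash
cat > o.py <<'E'
from station import ctrl
import numpy as np
from scipy.spatial.transform import Rotation as R
s=ctrl.observe(); m=R.from_rotvec(s["ee_rot"]).as_matrix()
print("t",round(s["t"],2),"tcp",s["tcp_pos"].round(4),"yaw",round(np.degrees(np.arctan2(m[1,1],m[0,1])),2),"tq",s["ft_torque"].round(3),"F",s["force"].round(2),"open",round(s["opening"],3),"grip",s["grip_force"],"j6",s["joints"][5].round(3),"e6",s["effort"][5].round(3))
E
python3 o.py
```

```text
t 4.28 tcp [ 0.4965 -0.2966  0.0496] yaw -30.99 tq [0.128 0.142 0.027] F [-0.6   0.12  5.08] open 0.452 grip 60.22247493267059 j6 -0.061 e6 0.0
```

>>> arm_command --steps '[[[0,0,0],[0,0,-3],1],[[0,0,0],[0,0,-6],1],[[0,0,0],[0,0,-9],1],[[0,0,0],[0,0,-12],1],[[0,0,0],[0,0,-15],1],[[0,0,0],[0,0,-18],1],[[0,0,0],[0,0,-21],1],[[0,0,0],[0,0,-24],1],[[0,0,0],[0,0,-27],1],[[0,0,0],[0,0,-30],1],[[0,0,0],[0,0,-30],1],[[0,0,0],[0,0,-30],1]]'

```text
t: 5.78
tcp_pos: [0.4966, -0.2965, 0.0497]
ee_rot: [3.041, 0.787, 0.001]
force: [-0.6, 0.0, 4.8]
opening: 0.457
grip_force: 60.5
```

```bash
python3 o.py
```

```text
t 5.78 tcp [ 0.4966 -0.2965  0.0497] yaw -60.96 tq [0.173 0.045 0.236] F [-0.62  0.    4.76] open 0.457 grip 60.497227907180786 j6 0.462 e6 0.244
```

>>> arm_command --steps '[[[0,0,0],[0,0,-3],1],[[0,0,0],[0,0,-5],1],[[0,0,0],[0,0,-5],1]]'

```text
t: 6.15
tcp_pos: [0.4966, -0.2965, 0.0497]
ee_rot: [3.073, 0.653, 0.001]
force: [0.5, 1.0, 5.4]
opening: 0.456
grip_force: 60.5
```

```bash
python3 o.py
```

```text
t 6.15 tcp [ 0.4966 -0.2965  0.0497] yaw -66.02 tq [ 0.192 -0.027 -0.04 ] F [0.48 1.   5.37] open 0.456 grip 60.50629734992981 j6 0.55 e6 0.12
```

>>> arm_command --steps '[[[0,0,0],[0,0,-3],1],[[0,0,0],[0,0,-5],1],[[0,0,0],[0,0,-5],1]]'

```text
t: 6.52
tcp_pos: [0.4967, -0.2965, 0.0497]
ee_rot: [3.098, 0.518, 0.001]
force: [0.1, -0.0, 5.0]
opening: 0.455
grip_force: 60.5
```

```bash
python3 o.py
```

```text
t 6.53 tcp [ 0.4967 -0.2965  0.0497] yaw -71.02 tq [ 0.193  0.033 -0.039] F [ 0.13 -0.04  4.99] open 0.455 grip 60.49997806549072 j6 0.637 e6 0.153
```

>>> arm_command --steps '[[[0,0,0],[0,0,-3],1],[[0,0,0],[0,0,-5],1],[[0,0,0],[0,0,-5],1]]'

```text
t: 6.9
tcp_pos: [0.4967, -0.2965, 0.0496]
ee_rot: [3.118, 0.383, 0.001]
force: [-0.1, 0.4, 5.6]
opening: 0.451
grip_force: 60.5
```

```bash
python3 o.py
```

```text
t 6.9 tcp [ 0.4967 -0.2965  0.0496] yaw -75.98 tq [ 0.167 -0.026  0.102] F [-0.12  0.41  5.61] open 0.451 grip 60.49900531768799 j6 0.724 e6 0.288
```

```bash
cat > o2.py <<'E'
from station import ctrl, eyes
import numpy as np
from scipy.spatial.transform import Rotation as R
L=[]
for k in range(4):
    s=ctrl.observe(); L.append([s["ft_torque"][2],s["effort"][5]])
    if k<3: eyes.get_image("wrist")
m=R.from_rotvec(s["ee_rot"]).as_matrix(); L=np.array(L)
print("t",round(s["t"],2),"tcp",s["tcp_pos"].round(4),"yaw",round(np.degrees(np.arctan2(m[1,1],m[0,1])),2),"tz",L[:,0].round(3),"e6",L[:,1].round(3),"mean",L.mean(0).round(3),"F",s["force"].round(1))
E
python3 o2.py
```

```text
t 7.05 tcp [ 0.4967 -0.2965  0.0496] yaw -75.96 tz [0.102 0.094 0.113 0.101] e6 [0.288 0.163 0.13  0.122] mean [0.103 0.176] F [-0.3  1.5  5. ]
```

>>> arm_command --steps '[[[0,0,0],[0,0,-2],1],[[0,0,0],[0,0,-4],1],[[0,0,0],[0,0,-4],1]]'

```text
t: 7.42
tcp_pos: [0.4967, -0.2965, 0.0496]
ee_rot: [3.129, 0.275, 0.001]
force: [1.4, 0.8, 4.6]
opening: 0.457
grip_force: 60.5
```

```bash
python3 o2.py
```

```text
t 7.58 tcp [ 0.4967 -0.2965  0.0497] yaw -79.95 tz [0.237 0.211 0.252 0.248] e6 [0.369 0.258 0.228 0.221] mean [0.237 0.269] F [0.5 0.5 5.8]
```

>>> arm_command --steps '[[[0,0,0],[0,0,-2],1],[[0,0,0],[0,0,-4],1],[[0,0,0],[0,0,-4],1]]'

```text
t: 7.95
tcp_pos: [0.4967, -0.2965, 0.0496]
ee_rot: [3.137, 0.165, 0.001]
force: [-0.2, 1.1, 4.3]
opening: 0.449
grip_force: 60.5
```

```bash
python3 o.py
```

```text
t 7.95 tcp [ 0.4967 -0.2965  0.0496] yaw -83.97 tq [ 0.178 -0.089  0.179] F [-0.21  1.13  4.3 ] open 0.449 grip 60.48205018043518 j6 0.864 e6 0.322
```

>>> arm_command --steps '[[[0,0,0],[0,0,-2],1],[[0,0,0],[0,0,-4],1],[[0,0,0],[0,0,-4],1]]'

```text
t: 8.32
tcp_pos: [0.4967, -0.2965, 0.0497]
ee_rot: [3.141, 0.055, 0.001]
force: [0.3, 0.5, 5.0]
opening: 0.454
grip_force: 60.5
```

```bash
python3 o.py
```

```text
t 8.32 tcp [ 0.4967 -0.2965  0.0497] yaw -88.0 tq [ 0.161 -0.097 -0.042] F [0.28 0.49 5.03] open 0.454 grip 60.49511432647705 j6 0.934 e6 0.144
```

>>> arm_command --steps '[[[0,0,0],[0,0,-2],1],[[0,0,0],[0,0,-4],1],[[0,0,0],[0,0,-4],1]]'

```text
t: 8.7
tcp_pos: [0.4967, -0.2965, 0.0496]
ee_rot: [3.141, -0.055, 0.001]
force: [-0.3, 1.0, 5.1]
opening: 0.454
grip_force: 60.5
```

```bash
python3 o.py
```

```text
t 8.7 tcp [ 0.4967 -0.2965  0.0496] yaw -92.01 tq [ 0.15  -0.083  0.04 ] F [-0.28  1.05  5.11] open 0.454 grip 60.48989653587341 j6 1.004 e6 0.158
```

>>> arm_command --steps '[[[0,0,0],[0,0,-2],1],[[0,0,0],[0,0,-4],1],[[0,0,0],[0,0,-4],1]]'

```text
t: 9.07
tcp_pos: [0.4967, -0.2965, 0.0497]
ee_rot: [3.137, -0.165, 0.001]
force: [0.2, -0.7, 5.0]
opening: 0.455
grip_force: 60.5
```

```bash
python3 o2.py
```

```text
t 9.22 tcp [ 0.4967 -0.2965  0.0497] yaw -95.98 tz [0.083 0.116 0.135 0.107] e6 [0.27  0.159 0.128 0.122] mean [0.11 0.17] F [0.9 0.5 5.7]
```

>>> arm_command --steps '[[[0,0,0],[0,0,-2],1],[[0,0,0],[0,0,-4],1],[[0,0,0],[0,0,-4],1]]'

```text
t: 9.6
tcp_pos: [0.4967, -0.2965, 0.0496]
ee_rot: [3.129, -0.274, 0.001]
force: [0.2, 0.1, 4.6]
opening: 0.456
grip_force: 60.5
```

```bash
python3 o.py
```

```text
t 9.6 tcp [ 0.4967 -0.2965  0.0496] yaw -100.0 tq [ 0.199 -0.1    0.273] F [0.2  0.08 4.65] open 0.456 grip 60.4947030544281 j6 1.143 e6 0.37
```

>>> arm_command --steps '[[[0,0,0],[0,0,-2],1],[[0,0,0],[0,0,-4],1],[[0,0,0],[0,0,-4],1]]'

```text
t: 9.98
tcp_pos: [0.4968, -0.2965, 0.0497]
ee_rot: [3.118, -0.382, 0.002]
force: [1.0, 1.0, 5.9]
opening: 0.457
grip_force: 60.5
```

```bash
python3 o2.py
```

```text
t 10.12 tcp [ 0.4968 -0.2965  0.0497] yaw -103.96 tz [0.371 0.279 0.326 0.368] e6 [0.492 0.38  0.35  0.343] mean [0.336 0.391] F [0.7 0.6 4.6]
```

>>> arm_command --steps '[[[0,0,0],[0,0,-1],1],[[0,0,0],[0,0,-2],1],[[0,0,0],[0,0,-3],1],[[0,0,0],[0,0,-3],1],[[0,0,0],[0,0,-3],1]]'

```text
t: 10.75
tcp_pos: [0.4968, -0.2964, 0.0496]
ee_rot: [3.107, -0.463, 0.002]
force: [0.5, -0.1, 5.8]
opening: 0.453
grip_force: 60.5
```

```bash
python3 o2.py
```

```text
t 10.9 tcp [ 0.4968 -0.2965  0.0496] yaw -106.96 tz [0.438 0.422 0.406 0.49 ] e6 [0.445 0.443 0.443 0.443] mean [0.439 0.444] F [0.7 1.4 5.9]
```

The end stop is felt at 0.44 N m. Now I turn back counter-clockwise.

>>> arm_command --steps '[[[0,0,0],[0,0,2],1],[[0,0,0],[0,0,5],1],[[0,0,0],[0,0,8],1],[[0,0,0],[0,0,11],1],[[0,0,0],[0,0,14],1],[[0,0,0],[0,0,17],1],[[0,0,0],[0,0,20],1],[[0,0,0],[0,0,23],1],[[0,0,0],[0,0,26],1],[[0,0,0],[0,0,29],1],[[0,0,0],[0,0,29],1]]'

```text
t: 12.28
tcp_pos: [0.4966, -0.2965, 0.0497]
ee_rot: [3.124, 0.329, 0.001]
force: [0.9, 1.0, 5.2]
opening: 0.457
grip_force: 60.5
```

```bash
python3 o.py
```

```text
t 12.28 tcp [ 0.4966 -0.2965  0.0497] yaw -77.98 tq [ 0.204 -0.097  0.015] F [0.9  0.99 5.19] open 0.457 grip 60.53780794143677 j6 0.759 e6 -0.222
```

>>> arm_command --steps '[[[0,0,0],[0,0,3],1],[[0,0,0],[0,0,5],1],[[0,0,0],[0,0,5],1]]'

```text
t: 12.65
tcp_pos: [0.4966, -0.2965, 0.0497]
ee_rot: [3.107, 0.464, 0.001]
force: [-0.1, 1.2, 5.5]
opening: 0.453
grip_force: 60.5
```

```bash
python3 o.py
```

```text
t 12.65 tcp [ 0.4966 -0.2965  0.0497] yaw -73.0 tq [ 0.192 -0.072 -0.029] F [-0.15  1.17  5.5 ] open 0.453 grip 60.53840517997742 j6 0.672 e6 -0.193
```

>>> arm_command --steps '[[[0,0,0],[0,0,3],1],[[0,0,0],[0,0,5],1],[[0,0,0],[0,0,5],1]]'

```text
t: 13.02
tcp_pos: [0.4966, -0.2965, 0.0496]
ee_rot: [3.084, 0.599, 0.001]
force: [0.1, 0.0, 4.6]
opening: 0.455
grip_force: 60.5
```

```bash
python3 o.py
```

```text
t 13.03 tcp [ 0.4966 -0.2965  0.0496] yaw -68.01 tq [ 0.193  0.047 -0.192] F [0.11 0.04 4.65] open 0.455 grip 60.538190603256226 j6 0.585 e6 -0.331
```

>>> arm_command --steps '[[[0,0,0],[0,0,2],1],[[0,0,0],[0,0,3],1],[[0,0,0],[0,0,3],1]]'

```text
t: 13.4
tcp_pos: [0.4966, -0.2965, 0.0497]
ee_rot: [3.067, 0.679, 0.001]
force: [0.5, 1.9, 6.0]
opening: 0.459
grip_force: 60.5
```

```bash
python3 o.py
```

```text
t 13.4 tcp [ 0.4966 -0.2965  0.0497] yaw -65.03 tq [ 0.193  0.011 -0.246] F [0.55 1.94 5.99] open 0.459 grip 60.536041259765625 j6 0.533 e6 -0.33
```

>>> arm_command --steps '[[[0,0,0],[0,0,2],1],[[0,0,0],[0,0,3],1],[[0,0,0],[0,0,3],1]]'

```text
t: 13.78
tcp_pos: [0.4966, -0.2966, 0.0496]
ee_rot: [3.048, 0.759, 0.001]
force: [0.9, -0.4, 6.3]
opening: 0.457
grip_force: 60.5
```

```bash
python3 o.py
```

```text
t 13.78 tcp [ 0.4966 -0.2966  0.0496] yaw -62.03 tq [ 0.221 -0.013 -0.218] F [ 0.92 -0.42  6.28] open 0.457 grip 60.527440309524536 j6 0.48 e6 -0.256
```

>>> arm_command --steps '[[[0,0,0],[0,0,2],1],[[0,0,0],[0,0,4],1],[[0,0,0],[0,0,4],1]]'

```text
t: 14.15
tcp_pos: [0.4966, -0.2965, 0.0496]
ee_rot: [3.019, 0.866, 0.001]
force: [1.1, -0.0, 5.1]
opening: 0.452
grip_force: 60.5
```

```bash
python3 o.py
```

```text
t 14.15 tcp [ 0.4966 -0.2965  0.0496] yaw -57.99 tq [ 0.148  0.019 -0.001] F [ 1.06 -0.03  5.08] open 0.452 grip 60.54725646972656 j6 0.41 e6 -0.147
```

>>> arm_command --steps '[[[0,0,0],[0,0,3],1],[[0,0,0],[0,0,6],1],[[0,0,0],[0,0,9],1],[[0,0,0],[0,0,12],1],[[0,0,0],[0,0,13],1],[[0,0,0],[0,0,13],1]]'

```text
t: 14.9
tcp_pos: [0.4965, -0.2966, 0.0496]
ee_rot: [2.902, 1.201, 0.001]
force: [0.6, 1.2, 6.0]
opening: 0.45
grip_force: 60.5
```

```bash
python3 o.py
```

```text
t 14.9 tcp [ 0.4965 -0.2966  0.0496] yaw -45.04 tq [ 0.186  0.031 -0.252] F [0.59 1.23 6.04] open 0.45 grip 60.54601550102234 j6 0.184 e6 -0.332
```

>>> arm_command --steps '[[[0,0,0],[0,0,3],1],[[0,0,0],[0,0,6],1],[[0,0,0],[0,0,7],1],[[0,0,0],[0,0,7],1]]'

```text
t: 15.4
tcp_pos: [0.4965, -0.2966, 0.0496]
ee_rot: [2.823, 1.377, 0.001]
force: [0.4, 0.5, 5.4]
opening: 0.454
grip_force: 60.6
```

```bash
python3 o.py
```

```text
t 15.4 tcp [ 0.4965 -0.2966  0.0496] yaw -38.0 tq [ 0.144  0.047 -0.008] F [0.35 0.49 5.37] open 0.454 grip 60.55597543716431 j6 0.061 e6 -0.089
```

>>> arm_command --steps '[[[0,0,0],[0,0,3],1],[[0,0,0],[0,0,6],1],[[0,0,0],[0,0,9],1],[[0,0,0],[0,0,12],1],[[0,0,0],[0,0,13],1],[[0,0,0],[0,0,13],1]]'

```text
t: 16.15
tcp_pos: [0.4965, -0.2966, 0.0496]
ee_rot: [2.65, 1.687, 0.001]
force: [-0.2, -0.2, 5.4]
opening: 0.451
grip_force: 60.5
```

```bash
python3 o.py
```

```text
t 16.15 tcp [ 0.4965 -0.2966  0.0496] yaw -25.03 tq [ 0.087  0.068 -0.254] F [-0.17 -0.25  5.39] open 0.451 grip 60.54864764213562 j6 -0.166 e6 -0.333
```

>>> arm_command --steps '[[[0,0,0],[0,0,3],1],[[0,0,0],[0,0,6],1],[[0,0,0],[0,0,7],1],[[0,0,0],[0,0,7],1]]'

```text
t: 16.65
tcp_pos: [0.4965, -0.2967, 0.0497]
ee_rot: [2.541, 1.846, 0.0]
force: [0.7, 0.3, 4.9]
opening: 0.455
grip_force: 60.6
```

```bash
python3 o.py
```

```text
t 16.65 tcp [ 0.4965 -0.2967  0.0497] yaw -18.01 tq [ 0.105  0.086 -0.047] F [0.67 0.31 4.88] open 0.455 grip 60.55612564086914 j6 -0.288 e6 -0.089
```

>>> arm_command --steps '[[[0,0,0],[0,0,3],1],[[0,0,0],[0,0,6],1],[[0,0,0],[0,0,9],1],[[0,0,0],[0,0,12],1],[[0,0,0],[0,0,13],1],[[0,0,0],[0,0,13],1]]'

```text
t: 17.4
tcp_pos: [0.4965, -0.2967, 0.0497]
ee_rot: [2.316, 2.121, 0.0]
force: [-0.3, -0.1, 4.3]
opening: 0.453
grip_force: 60.5
```

```bash
python3 o.py
```

```text
t 17.4 tcp [ 0.4965 -0.2967  0.0497] yaw -5.03 tq [ 0.037  0.12  -0.216] F [-0.31 -0.15  4.26] open 0.453 grip 60.54467439651489 j6 -0.515 e6 -0.333
```

>>> arm_command --steps '[[[0,0,0],[0,0,3],1],[[0,0,0],[0,0,6],1],[[0,0,0],[0,0,7],1],[[0,0,0],[0,0,7],1]]'

```text
t: 17.9
tcp_pos: [0.4965, -0.2967, 0.0496]
ee_rot: [2.182, 2.259, -0.0]
force: [-1.1, 0.2, 5.8]
opening: 0.452
grip_force: 60.5
```

```bash
python3 o.py
```

```text
t 17.9 tcp [ 0.4965 -0.2967  0.0496] yaw 1.99 tq [0.001 0.11  0.047] F [-1.1   0.17  5.84] open 0.452 grip 60.547893047332764 j6 -0.637 e6 -0.089
```

Four clicks are confirmed. Now I load the fifth and snap over it.

>>> arm_command --steps '[[[0,0,0],[0,0,3],1],[[0,0,0],[0,0,6],1],[[0,0,0],[0,0,9],1],[[0,0,0],[0,0,12],1],[[0,0,0],[0,0,13],1],[[0,0,0],[0,0,13],1]]'

```text
t: 18.65
tcp_pos: [0.4965, -0.2968, 0.0496]
ee_rot: [1.913, 2.491, -0.0]
force: [0.5, 0.6, 6.5]
opening: 0.454
grip_force: 60.5
```

```bash
python3 o.py
```

```text
t 18.65 tcp [ 0.4965 -0.2968  0.0496] yaw 14.96 tq [-0.054  0.106 -0.215] F [0.51 0.62 6.5 ] open 0.454 grip 60.5344820022583 j6 -0.864 e6 -0.333
```

>>> arm_command --steps '[[[0,0,0],[0,0,2],1],[[0,0,0],[0,0,4],1],[[0,0,0],[0,0,6],1],[[0,0,0],[0,0,6],1],[[0,0,0],[0,0,6],1]]'

```text
t: 19.27
tcp_pos: [0.4965, -0.2968, 0.0496]
ee_rot: [1.779, 2.588, -0.0]
force: [-0.2, -0.2, 5.8]
opening: 0.454
grip_force: 60.5
```

```bash
python3 o2.py
python3 - <<'E'
from station import eyes
import pickle,cv2
d=eyes.get_image("scene");pickle.dump(d,open("d1.pkl","wb"))
cv2.imwrite("pics/s1.png",cv2.resize(d["img"][165:305,240:400],None,fx=4,fy=4,interpolation=2)[:,:,::-1])
E
```

```text
t 19.43 tcp [ 0.4965 -0.2968  0.0497] yaw 20.98 tz [-0.007  0.004 -0.003 -0.027] e6 [0.004 0.011 0.008 0.008] mean [-0.008  0.008] F [ 0.4 -0.2  5.7]
```

View pics/s1.png

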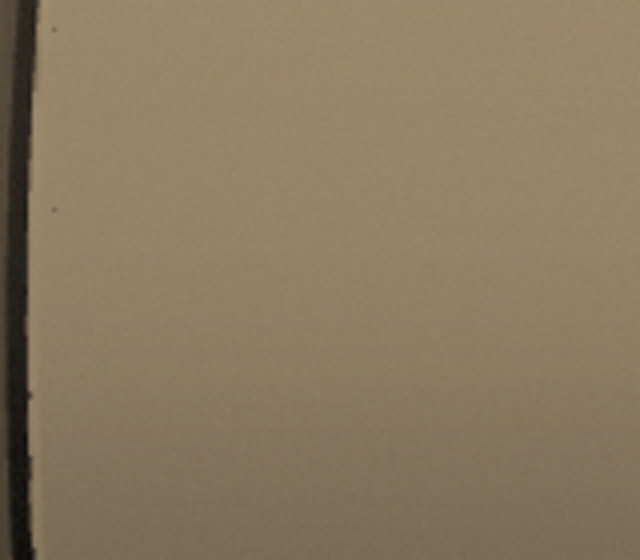

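The arm hides the stand from the scene camera, but the torque has fallen to zero, so the fifth click is passed and held. I let go and lift.

>>> arm_command --steps '[[[0,0,0],[0,0,0],0],[[0,0,0],[0,0,0],0],[[0,0,0],[0,0,0],0],[[0,0,0],[0,0,0],0],[[0,0,0],[0,0,0],0],[[0,0,0],[0,0,0],0],[[0,0,0.03],[0,0,0],0],[[0,0,0.07],[0,0,0],0],[[0,0,0.11],[0,0,0],0],[[0,0,0.11],[0,0,0],0]]'

```text
t: 20.72
tcp_pos: [0.4979, -0.2975, 0.1637]
ee_rot: [1.775, 2.583, 0.0]
force: [-0.2, -0.2, 0.5]
opening: 0.997
grip_force: 0.0
```

>>> arm_command --steps '[[[-0.01,0.04,0],[0,0,10],1],[[-0.02,0.08,0],[0,0,20],1],[[-0.03,0.12,0],[0,0,30],1],[[-0.037,0.148,0],[0,0,40],1],[[-0.037,0.148,0],[0,0,50],1],[[-0.037,0.148,0],[0,0,60.4],1],[[-0.037,0.148,-0.03],[0,0,60.4],1],[[-0.037,0.148,-0.03],[0,0,60.4],1]]'

```text
t: 21.72
tcp_pos: [0.4576, -0.1478, 0.1264]
ee_rot: [-0.235, -3.127, -0.003]
force: [-0.7, 1.4, 0.6]
opening: 0.002
grip_force: 0.0
```

```bash
python3 o.py
python3 - <<'E'
from station import eyes
import pickle,cv2
d=eyes.get_image("wrist");pickle.dump(d,open("w1.pkl","wb"))
cv2.imwrite("pics/w1.png",d["img"][:,:,::-1])
E
```

```text
t 21.73 tcp [ 0.4576 -0.1478  0.1264] yaw 81.39 tq [-0.024 -0.009  0.014] F [-0.73  1.37  0.56] open 0.002 grip 0.0 j6 -1.81 e6 -0.034
```

View pics/w1.png

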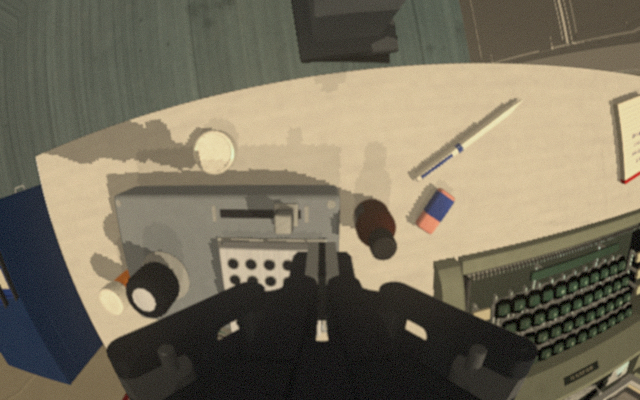

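The wrist view shows the tab top at about (284,212), the shut fingertips at about (323,258), the dropper's top at (383,243), and the plate clearly raised.

Run:
```python
import pickle,numpy as np,cv2
w=pickle.load(open("w1.pkl","rb"));R,t,K=w["R"],w["t"],w["mtx"]
def wray(u,v,z):
    d=np.array([u-K[0,2],v-K[1,2]]);r=np.hypot(*d);a=r/K[0,0];D=R.T@np.array([*(np.sin(a)*d/r),np.cos(a)]);o=-R.T@t
    return o+D*(z-o[2])/D[2]
def wp(X):
    p=R@np.array(X)+t;r=np.hypot(p[0],p[1]);return (K[:2,2]+K[0,0]*np.arctan2(r,p[2])*p[:2]/r).round(1)
print("cam",-R.T@t,"tab pt",wray(284,212,.071),"pred px for .456,-.173:",wp([.456,-.173,.071]),"tcp px",wp([.4576,-.1478,.1264]))
y=np.array([.15,.989]);x=np.array([y[1],-y[0]]);c=np.array([.4952,-.2414])
for n,p,z in[("dropper top",(384,243),.076),("tab",(284,212),.071)]:
    q=wray(*p,z)[:2]-c;print(n,q@x,q@y)
for h in(.052,.054,.056,.058,.060): # plate near edge, stand x=-26, corners y 6 and 86
    print(h,[wp([*(c+x*-.026+y*b),h]) for b in(.006,.086)])
cv2.imwrite("pics/w1c.png",cv2.resize(w["img"][170:300,190:400],None,fx=3.8,fy=3.8,interpolation=2)[:,:,::-1])
```

```text
cam [ 0.38904197 -0.13762593  0.26919839] tab pt [ 0.44575851 -0.17132639  0.071     ] pred px for .456,-.173: [284.4 226.5] tcp px [321.3 259.4]
dropper top -0.038672981329409606 0.129973504952308
tab -0.05940867278541523 0.061886576503296056
0.052 [array([218.9, 244.9]), array([320. , 246.5])]
0.054 [array([218.1, 245.9]), array([320. , 247.6])]
0.056 [array([217.4, 246.9]), array([320. , 248.6])]
0.058 [array([216.6, 247.9]), array([320. , 249.7])]
0.06 [array([215.8, 249. ]), array([320. , 250.8])]
```

View pics/w1c.png

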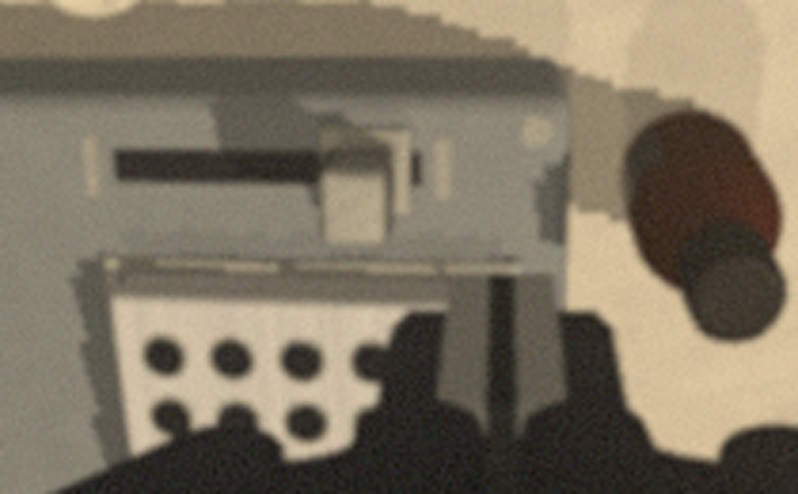

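The tab top centre is at about (283,224), matching the prediction, and the plate edge fits a height of about 58 mm. I lower the shut fingers behind the tab and push.

>>> arm_command --steps '[[[0,0,-0.03],[0,0,0],1],[[0,0,-0.055],[0,0,0],1],[[0,0,-0.069],[0,0,0],1],[[0,0,-0.069],[0,0,0],1],[[0,0,-0.069],[0,0,0],1]]'

```text
t: 22.4
tcp_pos: [0.4601, -0.1488, 0.0616]
ee_rot: [0.235, 3.131, -0.001]
force: [-0.1, 0.3, 0.1]
opening: 0.003
grip_force: 0.0
```

>>> arm_command --steps '[[[-0.0003,-0.002,0],[0,0,0],1],[[-0.0009,-0.006,0],[0,0,0],1],[[-0.0015,-0.01,0],[0,0,0],1],[[-0.0021,-0.014,0],[0,0,0],1],[[-0.0027,-0.018,0],[0,0,0],1],[[-0.003,-0.02,0],[0,0,0],1],[[-0.003,-0.02,0],[0,0,0],1]]'

```text
t: 23.28
tcp_pos: [0.4564, -0.1688, 0.0605]
ee_rot: [0.236, 3.132, -0.0]
force: [0.3, 1.3, 1.9]
opening: -0.003
grip_force: 1.0
```

>>> arm_command --steps '[[[-0.0002,-0.0015,0],[0,0,0],1],[[-0.0005,-0.003,0],[0,0,0],1],[[-0.0005,-0.003,0],[0,0,0],1]]'

```text
t: 23.65
tcp_pos: [0.456, -0.1716, 0.0604]
ee_rot: [0.235, 3.132, -0.0]
force: [1.6, 1.9, 2.9]
opening: -0.003
grip_force: 1.5
```

>>> arm_command --steps '[[[-0.0002,-0.0015,0],[0,0,0],1],[[-0.0005,-0.003,0],[0,0,0],1],[[-0.0005,-0.003,0],[0,0,0],1]]'

```text
t: 24.02
tcp_pos: [0.4554, -0.1746, 0.0604]
ee_rot: [0.236, 3.132, -0.0]
force: [1.4, 2.0, 2.5]
opening: 0.003
grip_force: 1.4
```

>>> arm_command --steps '[[[-0.0001,-0.001,0],[0,0,0],1],[[-0.0002,-0.0015,0],[0,0,0],1],[[-0.0002,-0.0015,0],[0,0,0],1]]'

```text
t: 24.4
tcp_pos: [0.4552, -0.176, 0.0603]
ee_rot: [0.235, 3.133, 0.0]
force: [1.7, 2.0, 3.5]
opening: 0.001
grip_force: 1.6
```

>>> arm_command --steps '[[[-0.0001,-0.001,0],[0,0,0],1],[[-0.0002,-0.0015,0],[0,0,0],1],[[-0.0002,-0.0015,0],[0,0,0],1]]'

```text
t: 24.78
tcp_pos: [0.4549, -0.1775, 0.0603]
ee_rot: [0.236, 3.133, 0.0]
force: [1.5, 3.2, 3.7]
opening: 0.003
grip_force: 1.7
```

>>> arm_command --steps '[[[-0.0001,-0.001,0],[0,0,0],1],[[-0.0002,-0.0015,0],[0,0,0],1],[[-0.0002,-0.0015,0],[0,0,0],1]]'

```text
t: 25.15
tcp_pos: [0.4549, -0.178, 0.0603]
ee_rot: [-0.235, -3.133, -0.003]
force: [0.7, 7.2, 4.9]
opening: -0.003
grip_force: 4.4
```

>>> arm_command --steps '[[[-0.0001,-0.0007,0],[0,0,0],1],[[-0.0001,-0.0007,0],[0,0,0],1]]'

```text
t: 25.4
tcp_pos: [0.4549, -0.1782, 0.0603]
ee_rot: [-0.234, -3.133, -0.005]
force: [2.1, 10.2, 5.3]
opening: -0.001
grip_force: 5.7
```

>>> arm_command --steps '[[[0.0009,0.006,0],[0,0,0],1],[[0.0009,0.006,0],[0,0,0],1],[[0.0009,0.006,0.03],[0,0,0],1],[[0.0009,0.006,0.08],[0,0,0],1],[[0.0009,0.006,0.13],[0,0,0],1],[[-0.02,0.05,0.16],[0,0,0],1],[[-0.04,0.1,0.16],[0,0,0],1],[[-0.06,0.15,0.16],[0,0,0],1],[[-0.08,0.21,0.16],[0,0,0],1],[[-0.08,0.27,0.16],[0,0,0],1],[[-0.08,0.33,0.16],[0,0,0],1],[[-0.08,0.33,0.16],[0,0,0],1]]'

```text
t: 26.9
tcp_pos: [0.3738, 0.1532, 0.2198]
ee_rot: [-0.225, -3.132, 0.001]
force: [0.5, -0.1, 0.5]
opening: 0.001
grip_force: 0.0
```

Run:
```python
from station import eyes
import pickle,cv2
d=eyes.get_image("scene");t=eyes.get_image("top");pickle.dump([d,t],open("d2.pkl","wb"))
b=cv2.resize(d["img"][165:305,240:400],None,fx=2.4,fy=2.4,interpolation=2);a=cv2.resize(t["img"][140:270,235:375],(400,336),interpolation=2)
cv2.imwrite("pics/f.png",cv2.hconcat([b,a])[:,:,::-1])
```

```text
(no output)
```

View pics/f.png

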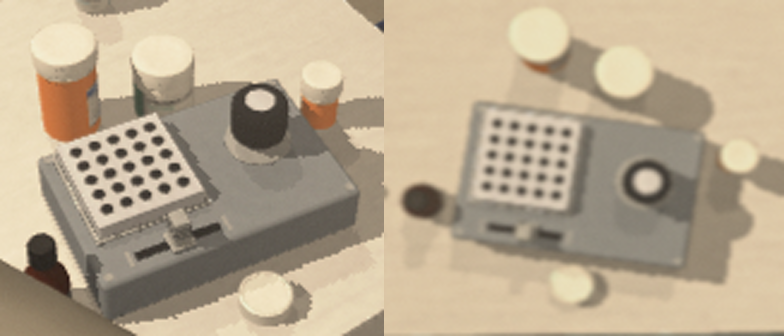

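The final view shows the lock tab moved about 24 mm and hard against its stop (10 N), the plate raised, and the bystanders where they were. I hand in.

```bash
python3 -c "
from station import ctrl
print(ctrl.hand_in())"
```

```text
the job is handed in; nothing more can be done
None
```

I felt the end stop gently (about 0.44 N m), turned the knob back to the fifth click and released it, pushed the lock slide home, saw no bystander moved, and handed the job in at about 27 s; no verdict was returned.

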